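Slide the glue bottle home in its dock and shut the keeper

ROBOT

A 7-joint arm with a two-finger parallel gripper is mounted at the origin on a cart in front of the work surface, level with it; the furniture and walls round the work are solid. World frame = base frame: x ahead of the robot, y to its left, z up, the work surface at z = 0. Lengths are in mm, angles in rad, forces in N, time in s.
With the tool pointing down it reaches from about 400 to 875 mm from the base axis. Payload 4.4 kg.
Tool frame: the origin (TCP) lies midway between the tips of the shut fingers; the grasp point (between the pads) lies 19 mm behind it; x points along the fingers, y is the direction in which the jaws open and shut, and the axes are right-handed (so a half turn about x gives the same grasp; the last joint's range is limited). The gripper opens to 85 mm and grips with 20 to 120 N. Pads are 22 mm wide; open, the fingers measure 114 mm over their backs; the gripper's body (76 mm by 85 mm) begins 54 mm behind the grasp point. The pads swing forward as they close: fully open they stand 13 mm farther back than shut.
Start: joints at [-1.184, 0.628, 0.038, 1.517, -0.027, 0.996, -0.02], TCP at [284.345, 584.522, 231.313] pointing down, gripper open.
Joint ranges: [-3.06, 3.06], [-0.37, 2.12], [-1.25, 1.32], [0.18, 2.47], [-1.1, 4.24], [0.23, 1.98], [-2.94, 2.94]. Speed limits (rad/s): [2.57, 2.57, 3.14, 3.14, 3.14, 3.14, 3.14].

INTERFACE

Orientations are given as [roll, pitch, yaw] about the fixed x, y, z axes, in that order (R = Rz(yaw) Ry(pitch) Rx(roll)).
In Python, from cell import ctrl gives the robot as it stands.
- The arm moves only by the tool arm_command, never from a script. Its argument "series" is a list of rows, each a list of 7 numbers: the opening, from 0 (shut) to 1 (fully open), then the shift along the world's x, y, z in cm, then the turn, a rotation vector about the world's x, y, z in degrees. In form: [[claw, x, y, z, rx, ry, rz], ...]. A call has 1 to 20 rows; each row shifts and turns the commanded pose from where the row before left it; what a row does not reach is not made up. A row lasts 1/12 s, in which the tool goes at most 41.7 mm and 7.16 degrees, less where a joint would pass 70% of its speed; a pose out of reach is approached as far as the arm can. A call with a gripper value outside its range is refused whole. The fingers move at their own pace and stop on an object; the grip force is fixed at half the most. Time passes only in rows, so rows that do not move let the fingers close. It gives the time, the measured TCP pose, the force and the opening at its end, in the units of the state.
- ctrl.read_state(): the state, without advancing time (a new reading comes with each control period).
- ctrl.get_image(name): name is "side" or "top"; returns the picture (480x640x3 uint8, blue, green, red); there is no depth.
- ctrl.calibration(name): a dict with "fovy" (degrees; the focal length in pixels is half the picture's height over the tangent of half this angle, whatever the lens; pixels are square), "cx", "cy" (the principal point, pixels), "cam_to_world" (4x4, takes a point from camera to world coordinates). Camera axes: x right, y up, looking along -z (the intrinsics and any distortion apply to the point x, -y, -z); pixel columns grow to the right and rows downward; lengths in mm; the calibration is good to about 2 mm. A picture is of the moment at which its call begins. calibration takes no time and is no camera call.
- ctrl.finish_job(): hands the job in, once; it reports no verdict.
Trained networks look in the newest picture that a camera, given by its name, has taken for a name from the list of things; names that differ only in an ending like _2 or _b are one class to them, and where a whole thing is asked for, a point or a joint stands for the part that bears it (a point fixed in the world has none). Each returns a list of dicts, best first, with "conf" (0 to 1); they miss things now and then, are a little off and sometimes report something else, mostly with a low value. They report only what shows in the picture. A call takes as long as a camera call.
- ctrl.spot_in(label, camera): "centre" ([x, y, z] in mm, in world coordinates, good to about 4 mm: the middle of the surface that is visible of it).
The state is a dict: "clock": time; "qpos": joint angles; "qd": joint speeds; "tau": joint torques, N m; "eef_pos": TCP position; "tool_rot": TCP orientation; "force": force on the tool from outside, world axes, zero at the start; "torque": the same for the moment, N m; "width": finger opening in mm.
Only numpy, scipy, OpenCV 4.12 (cv2) and the standard library are available. Lean on these libraries where they do the work, as an engineer would, in place of code of your own. Each camera call takes 0.05 s, during which the arm holds its last target.

TASK

Park the glue bottle that stands in front of the dock's open mouth: keeping it upright on the table (push it low down, do not lift it), slide it in between the two guide rails and press it against the dock's plunger until the plunger is fully home. The bottle is soft and full, so feel your way and never press or squeeze it hard. Then swing the keeper bar shut across the mouth behind it, and leave the spare bottle, the dish and the pliers where they are.

Things in the scene. Friction and masses are not known exactly. Their poses are not given: they have to be found in the camera images.
- glue_mid (a point): Centre (61 mm above its foot) of the glue bottle to park: white, round body 36 mm in diameter and 84 mm high, slim blue nozzle above, 122 mm in all, 0.2 to 0.35 kg. Starts upright 75 to 130 mm in front of the dock's mouth, up to 30 mm off its centre line. It slides when pushed within about 25 mm of the table, topples when pushed high up; the fingers may press it with at most 20 N.
- dock: Fixed bottle dock with no floor: two aluminium guide rails on the table, 12 mm high, 12 mm thick, 42 mm apart inside, 190 mm long. Origin on the table at the middle of the mouth; +x is the way the bottle goes in (away from the robot and to its left), +z up, +y to the left seen going in.
- lead_in (a point): Point on the table on the dock's centre line, 33 mm before the mouth (dock x = -33 mm, axes as the dock's), between the outer ends of two lead-in pieces, 12 mm high, that flare from 42 mm apart at the mouth to about 80 mm apart here.
- plunger (a joint): Slide in m of the plunger: 0 out, 0.012 fully home at a hard stop; steady drag about 5 N, no spring. A flat steel pad, 32 mm wide, 3 to 35 mm above the table, facing the mouth, on a grey beam (47 mm high with its knobs) clamped across the rails. When out, the pad's face is 89 to 129 mm inside the mouth: the beam is clamped elsewhere each time and not reported, so find it by feel.
- keeper_pivot (a point): Upright pivot of the keeper bar, at dock x = 0, y = +56 mm, at the bar's mid height, 24 mm above the table. The steel bar is 8 mm thick, 105 mm long from the pivot to the centre of a round boss (14 mm in diameter) at its end, and lies 17 to 31 mm above the table.
- keeper (a joint): Angle in rad of the keeper bar. 0: shut, at its end stop, pointing along the dock's -y across the mouth. It grows as the bar swings open, clockwise seen from above: at 1.57 it points along the dock's -x, away from the mouth. Starts open at 1.6 to 2.1. Light friction (0.05 N m); stays where it is left.
- spare_mid (a point): Centre (61 mm above its foot) of the spare glue bottle, of the same kind, standing outside the rails beside the dock's far end on its +y side. Leave alone.
- dish: Small round grey dish, 63 mm in diameter, 34 mm high, loose beside the dock on its -y side; origin at the centre of its underside. Leave alone.
- pliers: Small red-handled pliers, 122 x 45 x 12 mm, lying loose beside the dock on its +y side; origin at the centre of the underside. Leave alone.

How it is judged (in metres and radians):
On the way, in this order (a step that is already met when the one before it is completed fails the run):
1. the bottle has been slid in between the rails, the plunger still out (x of glue_mid in the frame of dock above 0.05 m and value of joint plunger below 0.004 m).
2. the bottle, pushed by the fingers, is pressed against the plunger and has it fully home (value of joint plunger above 0.0105 m and contact force between the fingers and glue above 0.5 N and x of glue_mid in the frame of dock above 0.07 m), for 0.05 s.
At the end, for the whole second after the job is handed in: The plunger is home (within 1.5 mm of its end), the bottle stands upright (within 0.08 rad) on the table between the rails, its centre at least 70 mm inside the mouth and within 12 mm of the centre line, at rest, and the keeper is shut to within 0.12 rad (value of joint plunger above 0.0105 m and x of glue_mid in the frame of dock above 0.07 m and y of glue_mid in the frame of dock between -0.012 and 0.012 m and angle between glue_mid's own z axis and vertical below 0.08 rad and height (world z) of glue_mid below 0.068 m and value of joint keeper below 0.12 rad and linear speed of glue below 0.02 m/s); the robot touches nothing.
It fails at once if the bottle tips by more than 0.3 rad (angle between glue_mid's own z axis and vertical above 0.3 rad).
It fails at once if the bottle is lifted by more than 15 mm (height (world z) of glue_mid above 0.076 m).
It fails at once if the fingers press or squeeze the bottle with more than 20 N (contact force between the fingers and glue above 20 N).
It fails at once if the spare bottle, the dish or the pliers are moved by more than 20 mm (distance of any of spare_mid, dish, pliers from where it was at the start of the episode above 0.02 m).
It also fails if it takes over 64 s, if anything falls off the work surface, if the arm or the gripper's body presses on something with over 40 N, if the wrist force passes 120 N, or if a joint passes its speed limit or range.

## Working session

There is one attempt and no reset: what is moved stays moved. The work goes in short steps, Python scripts to look and compute and a tool call to move; the robot and the scene stay as the last step left them, time stands still between calls to the robot, and variables do not carry over. Pictures are saved under pics/ and viewed, and the job is handed in when it is done.

Besides the shell and the picture viewer there is one more tool, called after ">>>" in YAML: its name, and indented under it one key for each argument. arm_command: Moves the arm, as the interface text tells. Its arguments: {"type":"object","properties":{"series":{"type":"array"}},"required":["series"]}

```bash
ls; mkdir -p pics
python3 - <<'E'
from cell import ctrl
import cv2,numpy as np
print(ctrl.read_state())
for n in("side","top"):
    im=ctrl.get_image(n); cv2.imwrite(f"pics/{n}0.png",im)
    c=ctrl.calibration(n); print(n,c)
    for l in("glue_mid","dock","plunger","keeper","spare_mid","dish","pliers"):
        try: print(l,[(np.round(d['centre']).tolist(),round(d['conf'],2)) for d in ctrl.spot_in(l,n)])
        except Exception as e: print(l,e)
print(ctrl.read_state()['clock'])
E
```

```text
pics
{'clock': 0.0, 'qpos': array([-1.18377406,  0.62933367,  0.03845009,  1.51837497, -0.0270055 ,
        0.9962998 , -0.01997203]), 'qd': array([ 0.00017896,  0.00051868, -0.0013435 ,  0.00052273,  0.00049298,
        0.00025195,  0.00079914]), 'tau': array([-4.04787233e-04, -5.63401115e+01,  1.22647561e+00, -1.93439412e+01,
        1.11402190e-02,  1.07161776e-02,  1.08590137e-05]), 'eef_pos': array([284.08032561, 583.93652453, 230.39508527]), 'tool_rot': array([-1.55777142,  1.56889875, -2.01057544]), 'force': array([ 0.02326294,  0.57973574, -0.25635088]), 'torque': array([ 0.02876477,  0.01116434, -0.04435532]), 'width': 85.21373438675074}
side {'fovy': 46.16043744879294, 'cx': 312.71190001757185, 'cy': 235.75580329718952, 'cam_to_world': array([[ 9.95468107e-01,  5.06854109e-02, -8.04626387e-02,
         5.11293055e+02],
       [-9.50939097e-02,  5.24969869e-01, -8.45791810e-01,
        -9.26549268e+02],
       [-6.28844515e-04,  8.49610279e-01,  5.27410636e-01,
         5.11495497e+02],
       [ 0.00000000e+00,  0.00000000e+00,  0.00000000e+00,
         1.00000000e+00]])}
gl
[... 354 characters left out ...]
7, 'cam_to_world': array([[-2.88422748e-02,  9.89717429e-01, -1.40098301e-01,
         4.87037826e+02],
       [-9.98842877e-01, -3.39324635e-02, -3.40807116e-02,
        -2.22144849e+02],
       [-3.84841547e-02,  1.38953225e-01,  9.89550894e-01,
         9.23195105e+02],
       [ 0.00000000e+00,  0.00000000e+00,  0.00000000e+00,
         1.00000000e+00]])}
glue_mid [([513.0, -347.0, 71.0], 0.65)]
dock [([563.0, -202.0, 10.0], 0.61), ([513.0, -342.0, 73.0], 0.26)]
plunger [([574.0, -182.0, 30.0], 0.68)]
keeper [([474.0, -306.0, 28.0], 0.63)]
spare_mid [([489.0, -76.0, 72.0], 0.62), ([472.0, -302.0, 26.0], 0.16)]
dish [([656.0, -279.0, 10.0], 0.64)]
pliers [([471.0, -176.0, 13.0], 0.57)]
0.8
```

View pics/side0.png

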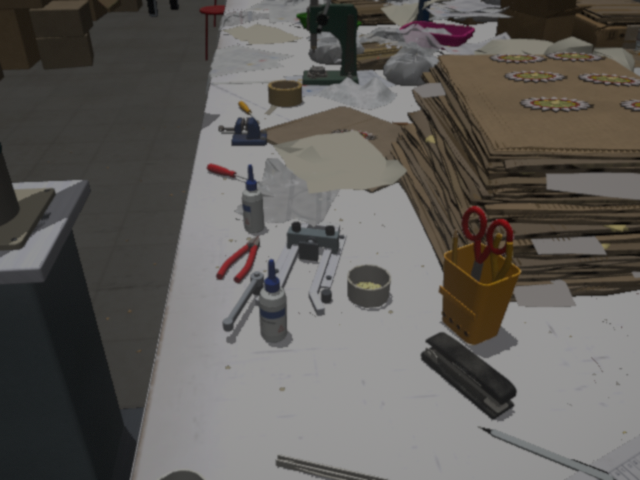

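View pics/top0.png

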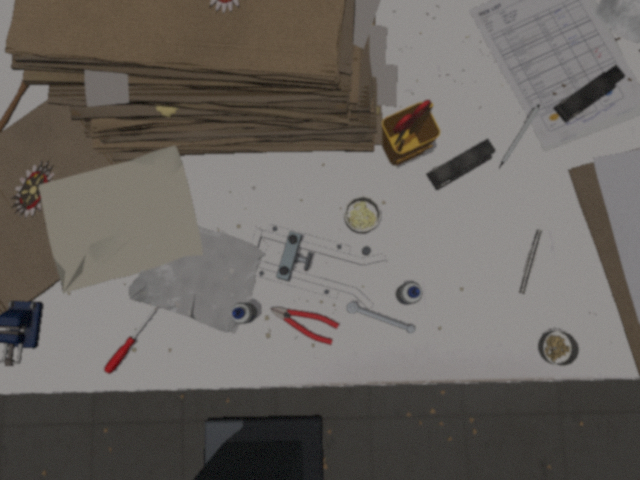

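Run:
```python
import cv2
a=cv2.imread("pics/top0.png")[190:360,225:435]; cv2.imwrite("pics/topz.png",cv2.resize(a,None,fx=3.8,fy=3.5,interpolation=cv2.INTER_CUBIC)) if 0 else cv2.imwrite("pics/topz.png",cv2.resize(a,None,fx=3.5,fy=3.5,interpolation=cv2.INTER_CUBIC))
a=cv2.imread("pics/side0.png")[160:350,200:400]; cv2.imwrite("pics/sidez.png",cv2.resize(a,None,fx=3,fy=3,interpolation=cv2.INTER_CUBIC))
```

```text
(no output)
```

View pics/topz.png

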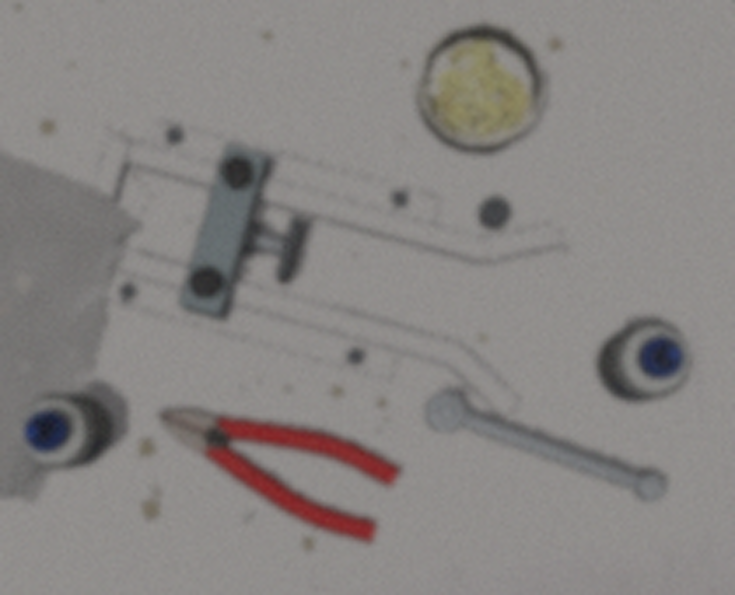

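View pics/sidez.png

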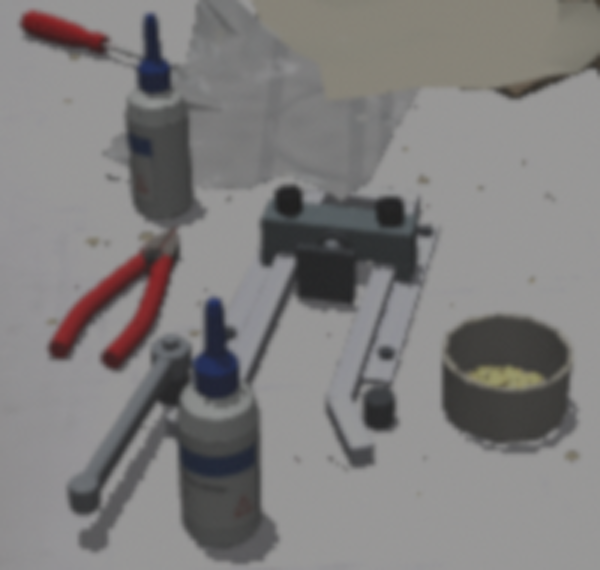

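```bash
cat > h.py <<'E'
from cell import ctrl
import numpy as np
def ray(cam,u,v,z):
    c=ctrl.calibration(cam); f=240/np.tan(np.radians(c['fovy']/2)); M=c['cam_to_world']
    d=M[:3,:3]@np.array([(u-c['cx'])/f,-(v-c['cy'])/f,-1]); o=M[:3,3]
    return o+d*(z-o[2])/d[2]
def proj(cam,p):
    c=ctrl.calibration(cam); f=240/np.tan(np.radians(c['fovy']/2)); M=c['cam_to_world']
    q=M[:3,:3].T@(np.array(p)-M[:3,3]); return c['cx']-f*q[0]/q[2], c['cy']+f*q[1]/q[2]
E
python3 - <<'E'
from h import *
Z=lambda x,y,z: ray("top",225+x/3.5-.35,190+y/3.5-.35,z)[:2].round(1)
S=lambda x,y,z: ray("side",200+x/3-.33,160+y/3-.33,z)[:2].round(1)
for n,x,y,z in [("Rin back",130,163,12),("Rin mouth",485,262,12),("Lin back",130,250,12),("Lin mouth",460,345,12),("pivot",446,411,33),("boss",651,485,31),("post",495,212,25),("noztip",661,357,122),("plL",291,280,35),("plR",300,218,35),("Rflareend",565,246,12),("Lflare",520,400,12),("dish",481,88,34),("spare",47,431,122),("b1",235,145,35),("b2",188,305,35),("pl1",395,478,12),("pl2",370,535,12),("pl3",170,412,12)]:
    print(n,Z(x,y,z))
for n,x,y,z in [("pivot",172,345,33),("boss",84,490,31),("noztip",213,302,122),("foot",220,540,0),("post",378,392,25),("padLbot",299,296,3),("padRbot",353,302,3),("dish",505,350,34),("spare",150,18,122),("Rmouth",330,398,12),("Rflareend",350,462,12)]:
    print('S',n,S(x,y,z))
E
```

```text
Rin back [ 622.  -102.7]
Rin mouth [ 565.6 -280.9]
Lin back [ 577.5 -102. ]
Lin mouth [ 524.5 -266.6]
pivot [ 492.  -257.5]
boss [ 453.8 -354.7]
post [ 589.2 -286. ]
noztip [ 512.1 -348.6]
plL [ 557.9 -184.1]
plR [ 588.3 -189.4]
Rflareend [ 572.4 -321.2]
Lflare [ 496.5 -295.2]
dish [ 650.4 -281.2]
spare [487.9 -78.6]
b1 [ 625.8 -158.2]
b2 [ 547.2 -133.2]
pl1 [ 460.  -231.9]
pl2 [ 432.7 -218.6]
pl3 [ 495.6 -120.8]
S pivot [ 493.7 -257.9]
S boss [ 454.6 -358.6]
S noztip [ 514.  -353.8]
S foot [ 512.  -361.6]
S post [ 589.8 -294.1]
S padLbot [ 560.9 -177.6]
S padRbot [ 589.1 -186. ]
S dish [ 652.9 -278.8]
S spare [488.5 -75. ]
S Rmouth [ 568.3 -279.7]
S Rflareend [ 573.1 -328.2]
```

```bash
cat >> h.py <<'E'
from scipy.spatial.transform import Rotation as Ro
D=np.array([.304,.9527]);D/=np.linalg.norm(D);N=np.array([-D[1],D[0]]);M0=np.array([545.5,-274.])
def dw(x,y): return M0+x*D+y*N
def wd(p): r=np.array(p[:2])-M0; return np.array([r@D,r@N])
def goal(t,s=1):
    t=np.radians(t); x=np.r_[D*np.sin(t),-np.cos(t)]; y=np.r_[s*N,0]; return np.c_[x,y,np.cross(x,y)]
def cur(): 
    s=ctrl.read_state(); return s, Ro.from_euler('xyz',s['tool_rot']).as_matrix()
def st(t=None,sg=1):
    s,R=cur(); print('t',round(s['clock'],2),'tcp',s['eef_pos'].round(1),'dock',wd(s['eef_pos']).round(1),'F',s['force'].round(1),'Fd',(s['force'][:2]@np.c_[D,N]).round(1),'w',round(s['width'],1),'q',s['qpos'].round(2))
    if t is not None: print('rotvec deg to goal',np.degrees(Ro.from_matrix(goal(t,sg)@R.T).as_rotvec()).round(1))
E
python3 - <<'E'
from h import *
s,R=cur();print(R.round(2)); st(22,1); st(22,-1)
print(ray("side",325,82,0),ray("side",345,5,0),ray('side',280,95,0), dw(-150,9),dw(-82,8))
E
```

```text
[[-0.    0.44  0.9 ]
 [ 0.    0.9  -0.44]
 [-1.    0.   -0.  ]]
t 0.8 tcp [284.3 584.5 231.3] dock [738.5 509.8] F [ 0.3  0.8 -1. ] Fd [ 0.8 -0. ] w 85.4 q [-1.18  0.63  0.04  1.52 -0.03  1.   -0.02]
rotvec deg to goal [  9.8 -22.9  96.9]
t 0.8 tcp [284.3 584.5 231.3] dock [738.5 509.8] F [ 0.3  0.8 -1. ] Fd [ 0.8 -0. ] w 85.4 q [-1.18  0.63  0.04  1.52 -0.03  1.   -0.02]
rotvec deg to goal [ 22.    9.4 -80.7]
[712.12792171 782.05961097   0.        ] [ 962.75251676 2083.48861705    0.        ] [5.68624646e+02 6.68637543e+02 5.68434189e-14] [ 491.32714342 -414.16526535] [ 512.95126725 -349.68738334]
```

>>> arm_command:
  series:
    - [0.2, 2.2, -3.4, 0, 1.1, 0.47, -4.03]
    - [0.2, 2.2, -3.4, 0, 1.1, 0.47, -4.03]
    - [0.2, 2.2, -3.4, 0, 1.1, 0.47, -4.03]
    - [0.2, 2.2, -3.4, 0, 1.1, 0.47, -4.03]
    - [0.2, 2.2, -3.4, 0, 1.1, 0.47, -4.03]
    - [0.2, 2.2, -3.4, 0, 1.1, 0.47, -4.03]
    - [0.2, 2.2, -3.4, 0, 1.1, 0.47, -4.03]
    - [0.2, 2.2, -3.4, 0, 1.1, 0.47, -4.03]
    - [0.2, 0.5, -4, 0, 1.1, 0.47, -4.03]
    - [0.2, 0.5, -4, 0, 1.1, 0.47, -4.03]
    - [0.2, 0.5, -4, 0, 1.1, 0.47, -4.03]
    - [0.2, 0.5, -4, 0, 1.1, 0.47, -4.03]
    - [0.2, 0.5, -4, 0, 1.1, 0.47, -4.03]
    - [0.2, 0.5, -4, 0, 1.1, 0.47, -4.03]
    - [0.2, 0.5, -4, 0, 1.1, 0.47, -4.03]
    - [0.2, 0.5, -4, 0, 1.1, 0.47, -4.03]
    - [0.2, 0.5, -4, 0, 1.1, 0.47, -4.03]
    - [0.2, 0.5, -4, 0, 1.1, 0.47, -4.03]
    - [0.2, 0.5, -4, 0, 1.1, 0.47, -4.03]
    - [0.2, 0.5, -4, 0, 1.1, 0.47, -4.03]

```text
clock: 2.47
eef_pos: [520.4, -169.7, 231.6]
tool_rot: [3.14, 1.187, 1.258]
force: [1.2, 0.4, -0.1]
width: 17.1
```

```bash
python3 -c "
from h import *
st(22,-1)"
```

```text
t 2.47 tcp [ 520.4 -169.7  231.6] dock [91.8 55.6] F [ 1.2  0.4 -0.1] Fd [ 0.8 -1. ] w 17.1 q [ 0.33  0.55  0.26  1.8  -0.61  1.01  0.63]
rotvec deg to goal [-0.   0.   0.1]
```

>>> arm_command:
  series:
    - [0.2, -0.45, -3.6, 0, 0, 0, 0]
    - [0.2, -0.45, -3.6, 0, 0, 0, 0]
    - [0.2, -0.45, -3.6, 0, 0, 0, 0]
    - [0.2, -0.45, -3.6, 0, 0, 0, 0]
    - [0.2, -0.45, -3.6, 0, 0, 0, 0]
    - [0.2, -0.45, -3.6, 0, 0, 0, 0]
    - [0.2, -0.45, -3.6, 0, 0, 0, 0]
    - [0.2, 0, 0, -3, 0, 0, 0]
    - [0.2, 0, 0, -3, 0, 0, 0]
    - [0.2, 0, 0, -3, 0, 0, 0]
    - [0.2, 0, 0, -3, 0, 0, 0]
    - [0.2, 0, 0, -3, 0, 0, 0]
    - [0.2, 0, 0, -2, 0, 0, 0]
    - [0.2, 0, 0, 0, 0, 0, 0]

```text
clock: 3.63
eef_pos: [486.7, -417.0, 56.7]
tool_rot: [-3.124, 1.183, 1.279]
force: [-0.2, 1.0, -0.7]
width: 17.1
```

Run:
```python
from h import *
import cv2
st(22,-1)
for n in("side","top"):
    im=ctrl.get_image(n); cv2.imwrite(f"pics/{n}1.png",im)
a=cv2.imread("pics/top1.png")[190:370,225:475]; A=cv2.resize(a,None,fx=3,fy=3,interpolation=cv2.INTER_CUBIC)
b=cv2.imread("pics/side1.png")[200:400,180:430]; B=cv2.resize(b,None,fx=3,fy=3,interpolation=cv2.INTER_CUBIC)
cv2.imwrite("pics/t1z.png",A);cv2.imwrite("pics/s1z.png",B)
```

```text
t 3.63 tcp [ 486.7 -417.    56.7] dock [-154.1   12.5] F [-0.2  1.  -0.7] Fd [0.9 0.5] w 17.1 q [ 0.71  0.95  0.25  1.48 -0.62  1.05  0.97]
rotvec deg to goal [-0.3 -0.3 -0.1]
```

View pics/s1z.png

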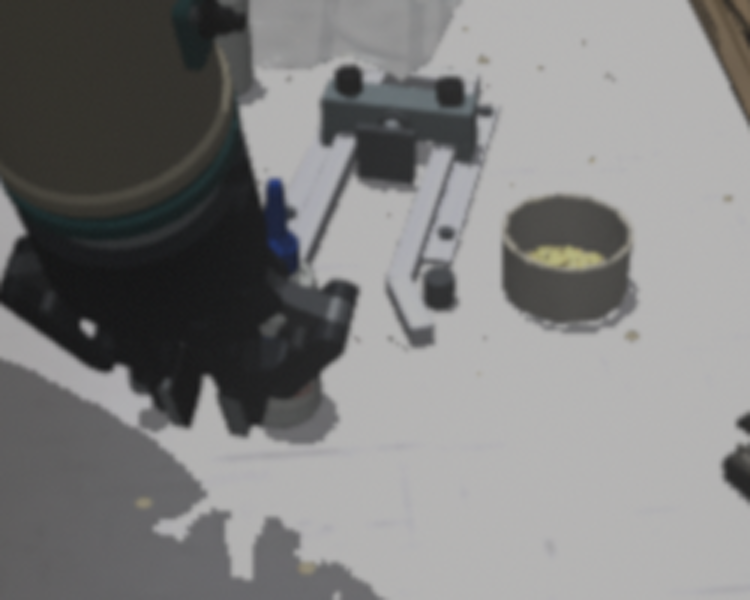

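View pics/t1z.png

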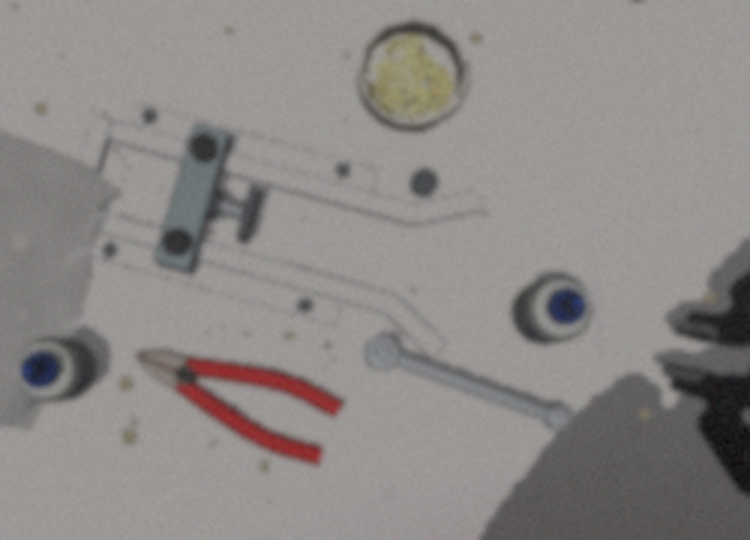

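>>> arm_command:
  series:
    - [0.2, 0.43, -0.14, -2, 0, 0, 0]
    - [0.2, 0, 0, -1.5, 0, 0, 0]
    - [0.2, 0, 0, -0.4, 0, 0, 0]
    - [0.2, 0.3, 0.95, 0, 0, 0, 0]
    - [0.2, 0.3, 0.95, 0, 0, 0, 0]
    - [0.2, 0.15, 0.5, 0, 0, 0, 0]
    - [0.2, 0.15, 0.5, 0, 0, 0, 0]
    - [0.2, 0, 0, 0, 0, 0, 0]

```text
clock: 4.4
eef_pos: [503.5, -389.9, 23.3]
tool_rot: [3.137, 1.186, 1.261]
force: [0.2, 0.2, 0.4]
width: 17.5
```

Run:
```python
from h import *
import cv2
st(22,-1)
im=ctrl.get_image("top"); cv2.imwrite(f"pics/top2.png",im)
a=im[190:370,225:475]; A=cv2.resize(a,None,fx=3,fy=3,interpolation=cv2.INTER_CUBIC)
cv2.imwrite("pics/t2z.png",A)
```

```text
t 4.4 tcp [ 503.5 -389.9   23.3] dock [-123.2    4.8] F [0.2 0.2 0.4] Fd [ 0.3 -0.1] w 17.5 q [ 0.68  0.98  0.22  1.53 -0.65  0.96  0.98]
rotvec deg to goal [-0.   0.1 -0.2]
```

View pics/t2z.png

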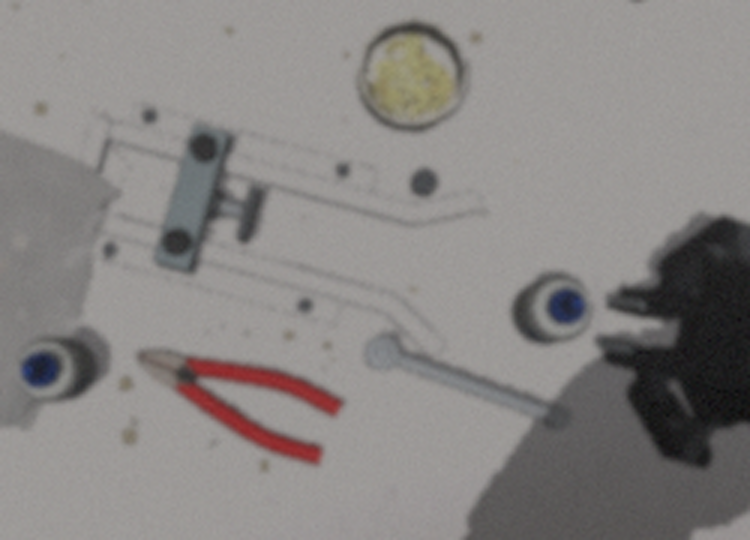

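Run:
```python
from h import *
import cv2
im=cv2.imread("pics/top2.png"); 
A=cv2.resize(im[190:370,225:475],None,fx=3,fy=3,interpolation=cv2.INTER_CUBIC)
def pt(x,y,z):
    u,v=proj("top",[*dw(x,y),z]); return int((u-225+.33)*3),int((v-190+.33)*3)
for z,c in((0,(0,0,255)),(84,(0,255,0))):
    cv2.polylines(A,[np.array([pt(-82+18*np.cos(a),8+18*np.sin(a),z) for a in np.linspace(0,6.28,40)])],1,c,1)
cv2.circle(A,pt(-82,8,122),3,(0,255,255),1)
cv2.circle(A,pt(-123.2,4.8,23),4,(255,0,255),1)
for y in(21,-21): cv2.line(A,pt(0,y,12),pt(190,y,12),(255,0,0),1)
cv2.line(A,pt(0,-50,24),pt(0,56,24),(0,200,255),1)
cv2.imwrite("pics/t2o.png",A)
```

```text
(no output)
```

View pics/t2o.png

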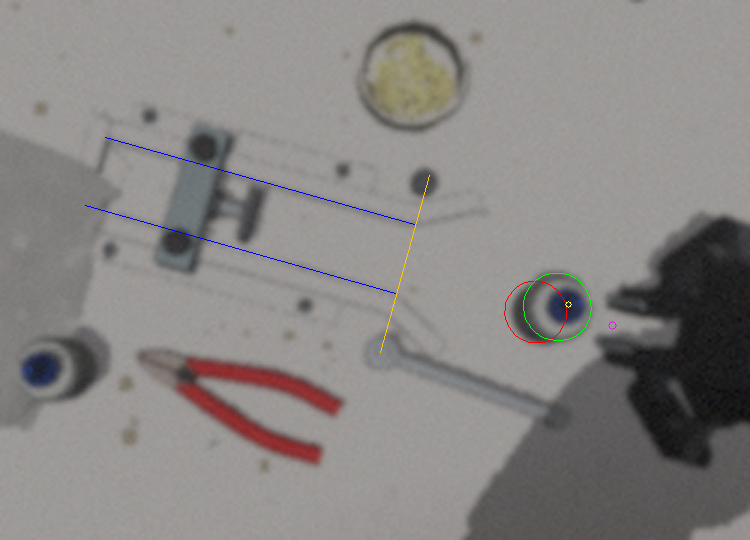

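>>> arm_command:
  series:
    - [0.2, -0.3, 0.1, -0.6, 0, 0, 0]
    - [0.2, 0, 0, 0, 0, 0, 0]
    - [0.2, 0.12, 0.38, 0, 0, 0, 0]
    - [0.2, 0.12, 0.38, 0, 0, 0, 0]
    - [0.2, 0.12, 0.38, 0, 0, 0, 0]
    - [0.2, 0.12, 0.38, 0, 0, 0, 0]
    - [0.2, 0.12, 0.38, 0, 0, 0, 0]
    - [0.2, 0.12, 0.38, 0, 0, 0, 0]

```text
clock: 5.12
eef_pos: [506.6, -368.1, 16.5]
tool_rot: [3.139, 1.188, 1.26]
force: [-0.3, -1.3, 1.5]
width: 17.4
```

```bash
cat > look.py <<'E'
from h import *
import cv2,sys
n=sys.argv[1]; st(22,-1)
c={"t":"top","s":"side"}
for k in sys.argv[2:]:
    im=ctrl.get_image(c[k]); cv2.imwrite(f"pics/{k}{n}_full.png",im)
    a=im[190:370,225:475] if k=="t" else im[200:400,180:430]
    cv2.imwrite(f"pics/{k}{n}.png",cv2.resize(a,None,fx=3,fy=3,interpolation=cv2.INTER_CUBIC))
E
python3 look.py 3 t s
```

```text
t 5.12 tcp [ 506.6 -368.1   16.5] dock [-101.5    8.5] F [-0.3 -1.3  1.5] Fd [-1.3 -0.1] w 17.4 q [ 0.65  0.98  0.21  1.57 -0.67  0.91  0.98]
rotvec deg to goal [ 0.1  0.  -0.1]
```

View pics/t3.png

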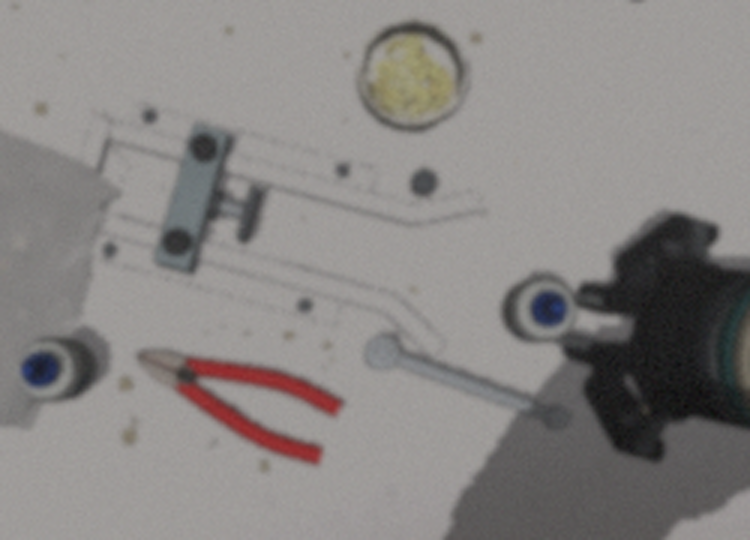

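View pics/s3.png

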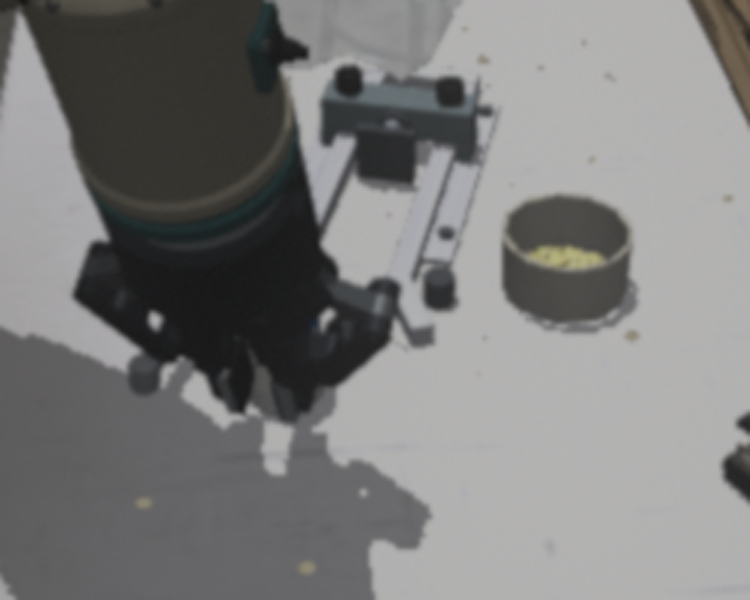

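>>> arm_command:
  series:
    - [0.2, 0.18, 0.41, 0, 0, 0, 0]
    - [0.2, 0.18, 0.41, 0, 0, 0, 0]
    - [0.2, 0.18, 0.41, 0, 0, 0, 0]
    - [0.2, 0.18, 0.41, 0, 0, 0, 0]
    - [0.2, 0.18, 0.41, 0, 0, 0, 0]
    - [0.2, 0.18, 0.41, 0, 0, 0, 0]
    - [0.2, 0.18, 0.41, 0, 0, 0, 0]
    - [0.2, 0.18, 0.41, 0, 0, 0, 0]
    - [0.2, 0.18, 0.41, 0, 0, 0, 0]
    - [0.2, 0.18, 0.41, 0, 0, 0, 0]
    - [0.2, 0.18, 0.41, 0, 0, 0, 0]

```text
clock: 6.13
eef_pos: [526.3, -322.5, 16.3]
tool_rot: [3.14, 1.187, 1.262]
force: [-0.7, -0.8, 0.4]
width: 16.9
```

```bash
python3 look.py 4 t
```

```text
t 6.13 tcp [ 526.3 -322.5   16.3] dock [-52.1   3.5] F [-0.7 -0.8  0.4] Fd [-1.   0.4] w 16.9 q [ 0.59  0.96  0.19  1.63 -0.7   0.86  0.95]
rotvec deg to goal [ 0.   0.  -0.1]
```

View pics/t4.png

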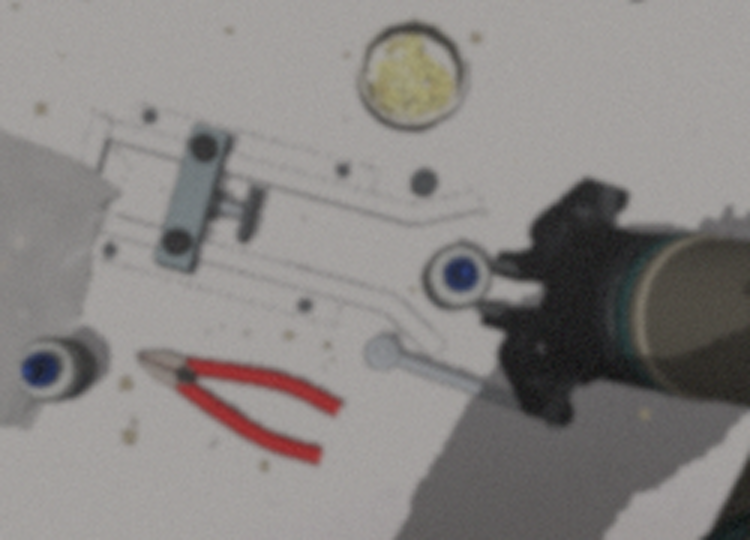

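>>> arm_command:
  series:
    - [0.2, 0.17, 0.41, 0, 0, 0, 0]
    - [0.2, 0.17, 0.41, 0, 0, 0, 0]
    - [0.2, 0.17, 0.41, 0, 0, 0, 0]
    - [0.2, 0.17, 0.41, 0, 0, 0, 0]
    - [0.2, 0.17, 0.41, 0, 0, 0, 0]
    - [0.2, 0.12, 0.38, 0, 0, 0, 0]
    - [0.2, 0.12, 0.38, 0, 0, 0, 0]

```text
clock: 6.77
eef_pos: [537.3, -294.4, 16.3]
tool_rot: [3.14, 1.187, 1.262]
force: [0.1, -0.5, -0.3]
width: 17.2
```

```bash
python3 look.py 5 t
```

```text
t 6.77 tcp [ 537.3 -294.4   16.3] dock [-22.    1.6] F [ 0.1 -0.5 -0.3] Fd [-0.4 -0.3] w 17.2 q [ 0.55  0.95  0.18  1.66 -0.72  0.83  0.93]
rotvec deg to goal [ 0.   0.  -0.1]
```

View pics/t5.png

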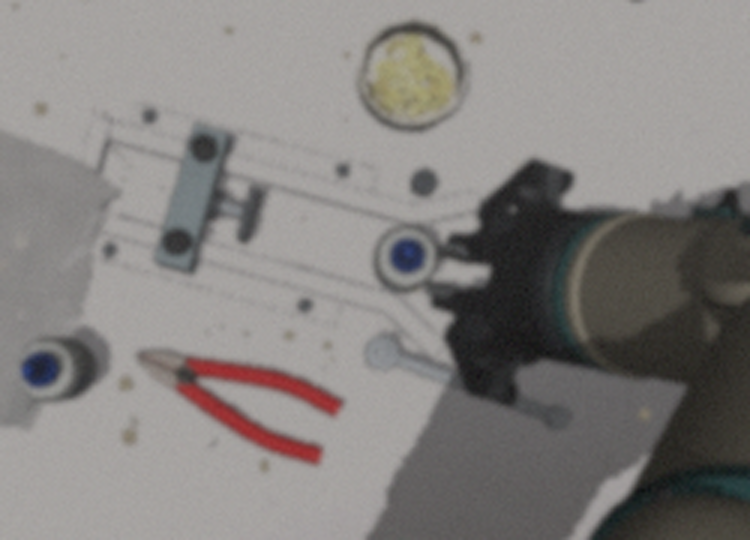

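>>> arm_command:
  series:
    - [0.2, 0.12, 0.38, 0, 0, 0, 0]
    - [0.2, 0.12, 0.38, 0, 0, 0, 0]
    - [0.2, 0.12, 0.38, 0, 0, 0, 0]
    - [0.2, 0.12, 0.38, 0, 0, 0, 0]
    - [0.2, 0.12, 0.38, 0, 0, 0, 0]
    - [0.2, 0.12, 0.38, 0, 0, 0, 0]

```text
clock: 7.32
eef_pos: [544.4, -271.6, 16.3]
tool_rot: [3.14, 1.187, 1.262]
force: [-0.4, -0.8, 0.2]
width: 17.0
```

>>> arm_command:
  series:
    - [0.2, 0.12, 0.38, 0, 0, 0, 0]
    - [0.2, 0.12, 0.38, 0, 0, 0, 0]
    - [0.2, 0.12, 0.38, 0, 0, 0, 0]
    - [0.2, 0.12, 0.38, 0, 0, 0, 0]
    - [0.2, 0.12, 0.38, 0, 0, 0, 0]

```text
clock: 7.73
eef_pos: [550.3, -252.7, 16.3]
tool_rot: [3.14, 1.187, 1.262]
force: [-0.4, -1.4, -0.2]
width: 16.9
```

```bash
python3 look.py 6 t s
```

```text
t 7.73 tcp [ 550.3 -252.7   16.3] dock [21.8  1.9] F [-0.4 -1.4 -0.2] Fd [-1.5 -0. ] w 16.9 q [ 0.49  0.93  0.17  1.71 -0.75  0.78  0.9 ]
rotvec deg to goal [ 0.   0.  -0.1]
```

View pics/t6.png

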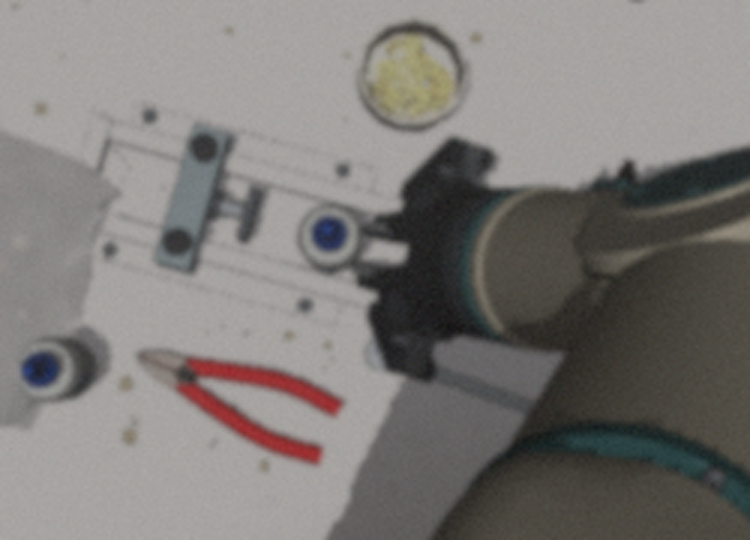

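View pics/s6.png

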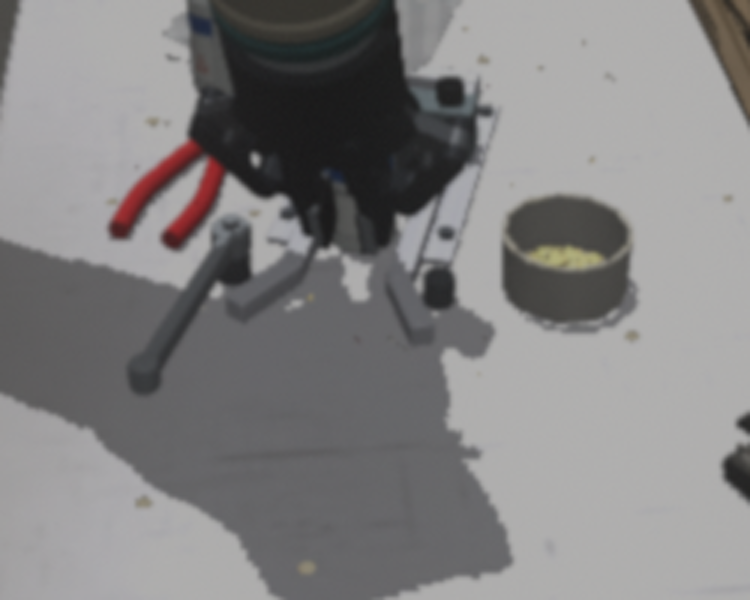

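>>> arm_command:
  series:
    - [0.2, 0.12, 0.38, 0, 0, 0, 0]
    - [0.2, 0.12, 0.38, 0, 0, 0, 0]
    - [0.2, 0.12, 0.38, 0, 0, 0, 0]
    - [0.2, 0.12, 0.38, 0, 0, 0, 0]

```text
clock: 8.17
eef_pos: [555.1, -237.4, 16.3]
tool_rot: [3.14, 1.187, 1.262]
force: [-0.8, -0.4, 0.0]
width: 16.9
```

>>> arm_command:
  series:
    - [0.2, 0.06, 0.19, 0, 0, 0, 0]
    - [0.2, 0.06, 0.19, 0, 0, 0, 0]

```text
clock: 8.33
eef_pos: [556.3, -233.6, 16.3]
tool_rot: [3.14, 1.187, 1.262]
force: [0.0, -1.0, 0.5]
width: 17.1
```

>>> arm_command:
  series:
    - [0.2, 0.06, 0.19, 0, 0, 0, 0]
    - [0.2, 0.06, 0.19, 0, 0, 0, 0]

```text
clock: 8.5
eef_pos: [557.5, -230.3, 16.3]
tool_rot: [3.14, 1.188, 1.262]
force: [-0.7, -0.5, -0.0]
width: 16.9
```

```bash
python3 look.py 7 t
```

```text
t 8.5 tcp [ 557.5 -230.3   16.3] dock [45.3  1.9] F [-0.7 -0.5 -0. ] Fd [-0.7  0.5] w 16.9 q [ 0.46  0.93  0.16  1.73 -0.76  0.76  0.89]
rotvec deg to goal [ 0.   0.  -0.1]
```

View pics/t7.png

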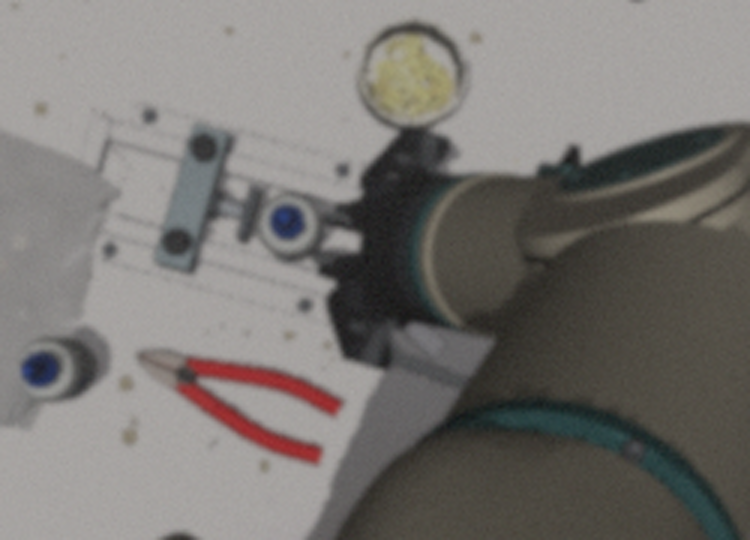

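>>> arm_command:
  series:
    - [0.2, 0.06, 0.19, 0, 0, 0, 0]
    - [0.2, 0.03, 0.1, 0, 0, 0, 0]

```text
clock: 8.72
eef_pos: [558.4, -227.3, 16.3]
tool_rot: [3.14, 1.187, 1.262]
force: [-0.1, -0.6, 0.6]
width: 16.8
```

>>> arm_command:
  series:
    - [0.2, 0.03, 0.1, 0, 0, 0, 0]
    - [0.2, 0.03, 0.1, 0, 0, 0, 0]

```text
clock: 8.88
eef_pos: [559.0, -225.4, 16.3]
tool_rot: [3.14, 1.187, 1.262]
force: [-0.2, -1.0, -0.4]
width: 17.2
```

>>> arm_command:
  series:
    - [0.2, 0.03, 0.1, 0, 0, 0, 0]
    - [0.2, 0.03, 0.1, 0, 0, 0, 0]

```text
clock: 9.05
eef_pos: [559.4, -224.6, 16.2]
tool_rot: [3.139, 1.189, 1.26]
force: [-2.1, -4.0, 1.1]
width: 16.9
```

>>> arm_command:
  series:
    - [0.2, 0.03, 0.1, 0, 0, 0, 0]
    - [0.2, 0.03, 0.1, 0, 0, 0, 0]

```text
clock: 9.22
eef_pos: [559.6, -224.4, 16.1]
tool_rot: [3.137, 1.192, 1.257]
force: [-2.5, -6.7, 2.5]
width: 17.2
```

>>> arm_command:
  series:
    - [0.2, 0.03, 0.1, 0, 0, 0, 0]
    - [0.2, 0.03, 0.1, 0, 0, 0, 0]

```text
clock: 9.38
eef_pos: [560.0, -223.2, 16.2]
tool_rot: [3.136, 1.193, 1.255]
force: [-3.2, -6.8, 1.6]
width: 17.1
```

>>> arm_command:
  series:
    - [0.2, 0.03, 0.1, 0, 0, 0, 0]
    - [0.2, 0.03, 0.1, 0, 0, 0, 0]

```text
clock: 9.55
eef_pos: [560.6, -221.2, 16.2]
tool_rot: [3.136, 1.193, 1.255]
force: [-2.6, -7.1, 1.2]
width: 17.1
```

```bash
python3 look.py 8 t
```

```text
t 9.55 tcp [ 560.6 -221.2   16.2] dock [54.9  1.7] F [-2.6 -7.1  1.2] Fd [-7.6  0.3] w 17.1 q [ 0.45  0.92  0.15  1.74 -0.77  0.74  0.88]
rotvec deg to goal [0.4 0.  0.1]
```

View pics/t8.png

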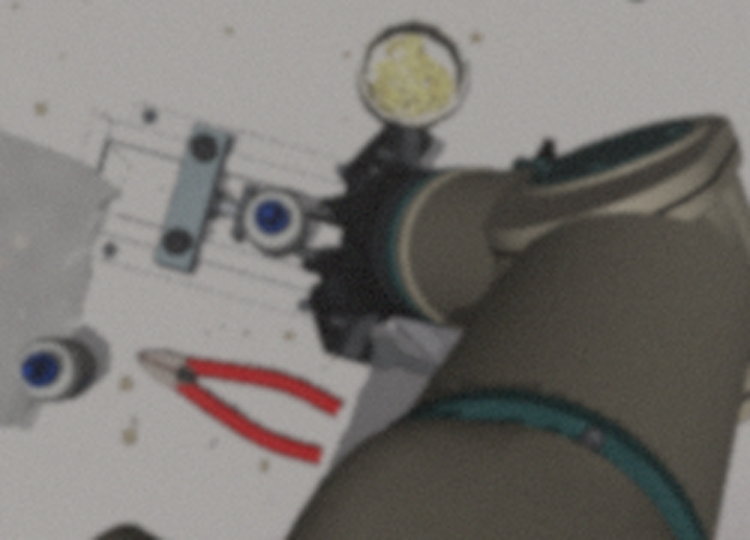

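>>> arm_command:
  series:
    - [0.2, 0.03, 0.1, 0, 0, 0, 0]
    - [0.2, 0.03, 0.1, 0, 0, 0, 0]
    - [0.2, 0.03, 0.1, 0, 0, 0, 0]

```text
clock: 9.85
eef_pos: [561.5, -218.3, 16.2]
tool_rot: [3.136, 1.193, 1.255]
force: [-2.9, -6.9, 2.6]
width: 17.3
```

>>> arm_command:
  series:
    - [0.2, 0.03, 0.1, 0, 0, 0, 0]
    - [0.2, 0.03, 0.1, 0, 0, 0, 0]

```text
clock: 10.02
eef_pos: [562.2, -216.2, 16.2]
tool_rot: [3.136, 1.193, 1.255]
force: [-3.0, -6.8, 2.3]
width: 17.3
```

>>> arm_command:
  series:
    - [0.2, 0.03, 0.1, 0, 0, 0, 0]
    - [0.2, 0.03, 0.1, 0, 0, 0, 0]

```text
clock: 10.18
eef_pos: [562.8, -214.2, 16.2]
tool_rot: [3.135, 1.193, 1.255]
force: [-2.4, -7.8, 1.2]
width: 17.2
```

Travel so far is about 10.7 mm, so I'll go one small step at a time.

>>> arm_command:
  series:
    - [0.2, 0.03, 0.1, 0, 0, 0, 0]

```text
clock: 10.27
eef_pos: [563.1, -213.2, 16.2]
tool_rot: [3.136, 1.193, 1.255]
force: [-2.9, -7.5, 1.3]
width: 17.0
```

>>> arm_command:
  series:
    - [0.2, 0.02, 0.06, 0, 0, 0, 0]

```text
clock: 10.35
eef_pos: [563.2, -212.9, 16.1]
tool_rot: [3.135, 1.193, 1.255]
force: [-3.5, -8.0, 3.4]
width: 16.9
```

>>> arm_command:
  series:
    - [0.2, 0.02, 0.06, 0, 0, 0, 0]

```text
clock: 10.43
eef_pos: [563.3, -212.8, 16.1]
tool_rot: [3.135, 1.194, 1.254]
force: [-3.1, -9.7, 3.0]
width: 17.1
```

>>> arm_command:
  series:
    - [0.2, 0.02, 0.06, 0, 0, 0, 0]

```text
clock: 10.52
eef_pos: [563.4, -212.8, 16.1]
tool_rot: [3.134, 1.195, 1.253]
force: [-4.7, -9.0, 3.3]
width: 17.0
```

>>> arm_command:
  series:
    - [0.2, 0, 0, 0, 0, 0, 0]
    - [0.2, 0, 0, 0, 0, 0, 0]

```text
clock: 10.68
eef_pos: [563.3, -212.8, 16.1]
tool_rot: [3.134, 1.195, 1.253]
force: [-3.7, -10.2, 2.9]
width: 17.2
```

```bash
python3 look.py 9 t s
```

```text
t 10.68 tcp [ 563.3 -212.8   16.1] dock [63.7  1.6] F [ -3.7 -10.2   2.9] Fd [-10.8   0.4] w 17.2 q [ 0.43  0.92  0.15  1.75 -0.78  0.73  0.87]
rotvec deg to goal [0.5 0.  0.1]
```

View pics/t9.png

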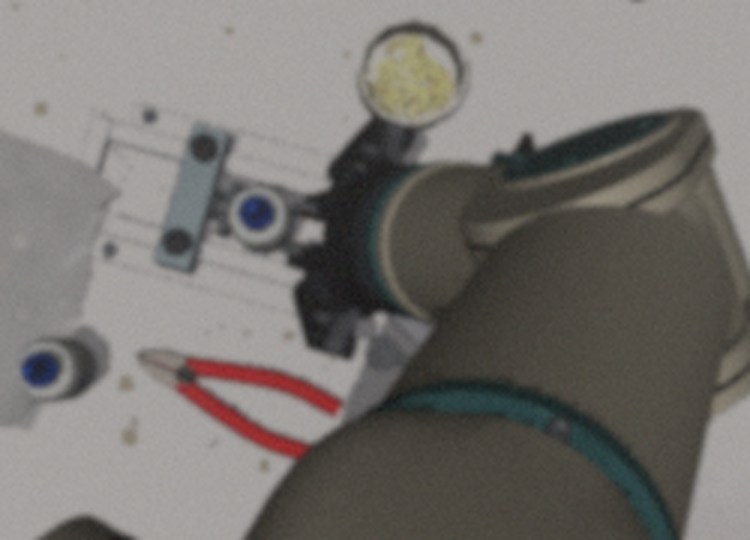

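View pics/s9.png

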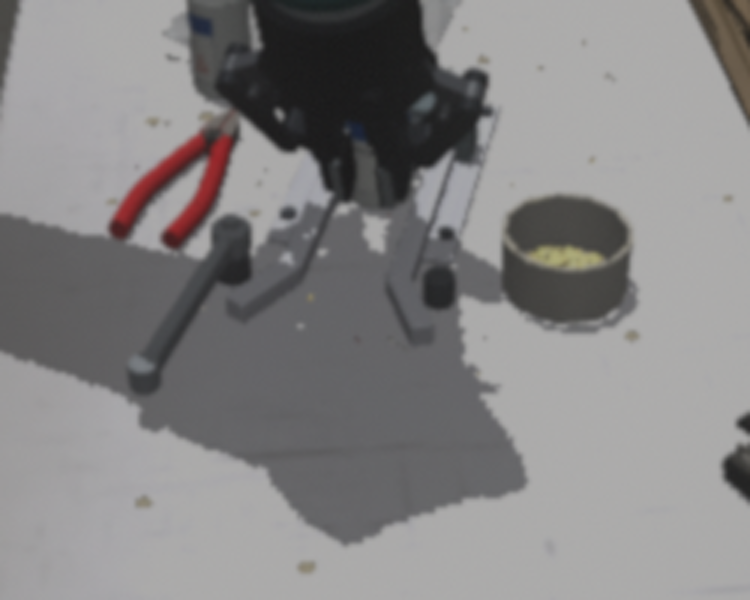

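>>> arm_command:
  series:
    - [0.2, -0.15, -0.48, 0, 0, 0, 0]
    - [0.2, -0.3, -0.95, 0, 0, 0, 0]
    - [0.2, -0.6, -1.9, 0, 0, 0, 0]
    - [0.2, -0.9, -2.86, 0, 0, 0, 0]
    - [0.2, -0.9, -2.86, 0, 0, 0, 0]
    - [0.2, -0.9, -2.86, 0, 0, 0, 0]
    - [0, 0, 0, 3, 0, 0, 0]
    - [0, 0, 0, 3, 0, 0, 0]
    - [0, 0, 0, 2, 0, 0, 0]
    - [0, 0, 0, 0, 0, 0, 0]

```text
clock: 11.62
eef_pos: [529.0, -327.9, 100.5]
tool_rot: [3.123, 1.188, 1.246]
force: [1.6, 0.0, 0.8]
width: -0.0
```

```bash
python3 look.py 10 t s; python3 -c "
from h import *
print(dw(-80,97))"
```

```text
t 11.62 tcp [ 529.  -327.9  100.5] dock [-56.4  -0.7] F [1.6 0.  0.8] Fd [ 0.5 -1.5] w -0.0 q [ 0.57  0.85  0.24  1.6  -0.65  0.99  0.88]
rotvec deg to goal [ 0.2  0.4 -0.1]
[ 428.7712102  -320.72675498]
```

View pics/t10.png

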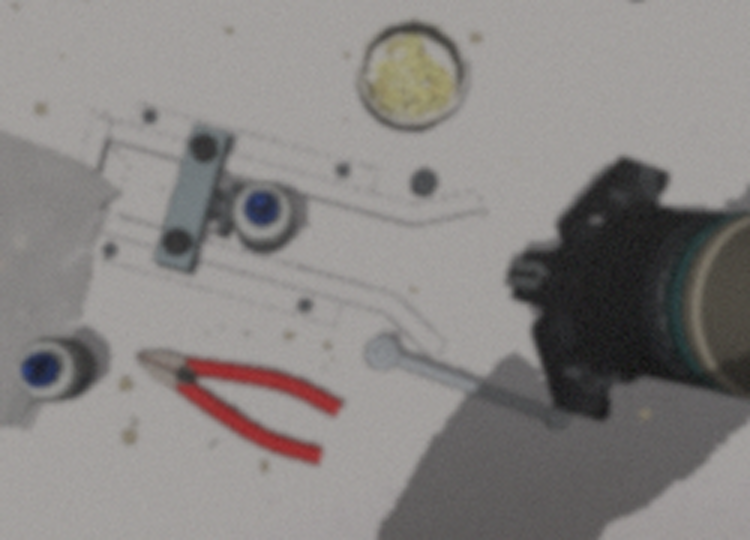

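View pics/s10.png

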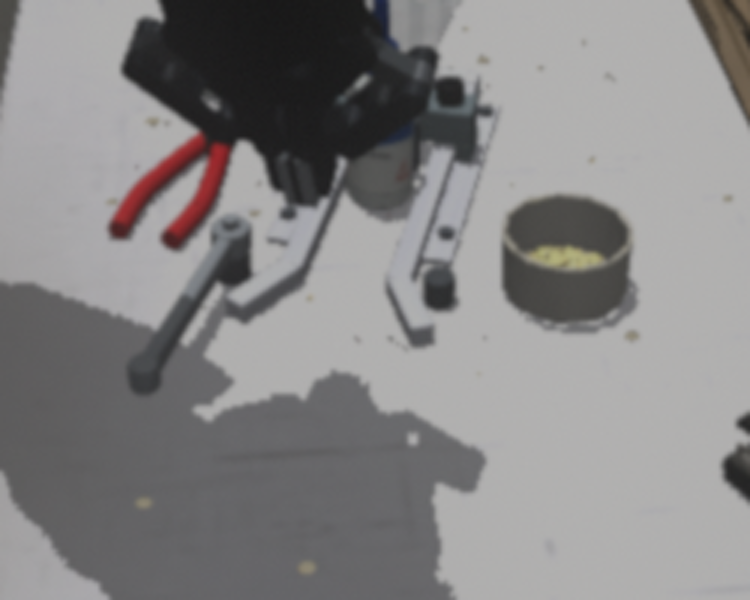

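>>> arm_command:
  series:
    - [0, -2.5, 0.2, 0, 0, 0, 0]
    - [0, -2.5, 0.2, 0, 0, 0, 0]
    - [0, -2.5, 0.2, 0, 0, 0, 0]
    - [0, -2.5, 0.1, 0, 0, 0, 0]
    - [0, 0, 0, -2.5, 0, 0, 0]
    - [0, 0, 0, -2.5, 0, 0, 0]
    - [0, 0, 0, -2, 0, 0, 0]
    - [0, 0, 0, -0.5, 0, 0, 0]
    - [0, 0, 0, 0, 0, 0, 0]

```text
clock: 12.47
eef_pos: [425.6, -317.9, 19.2]
tool_rot: [-3.131, 1.184, 1.273]
force: [0.1, -0.0, -0.7]
width: -0.1
```

```bash
python3 look.py 11 t s
```

```text
t 12.47 tcp [ 425.6 -317.9   19.2] dock [-78.2 100.9] F [ 0.1 -0.  -0.7] Fd [ 0.  -0.1] w -0.1 q [ 0.7   0.89  0.17  1.84 -0.71  0.76  1.12]
rotvec deg to goal [-0.2 -0.2 -0.1]
```

View pics/t11.png

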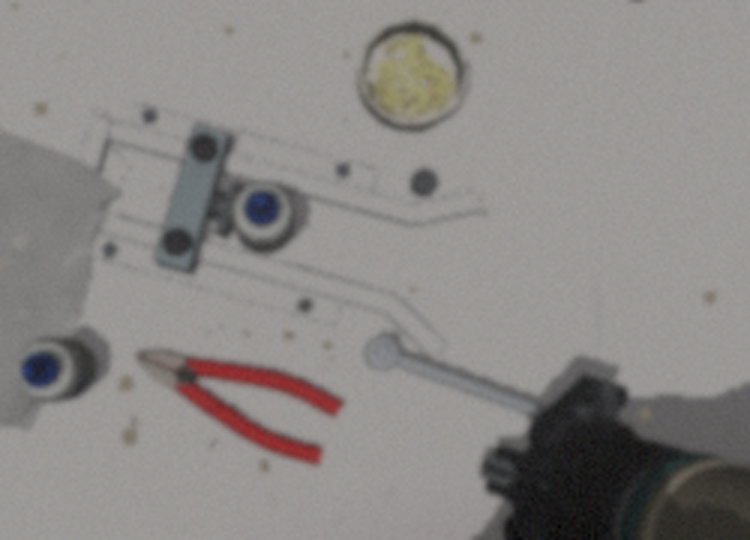

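View pics/s11.png

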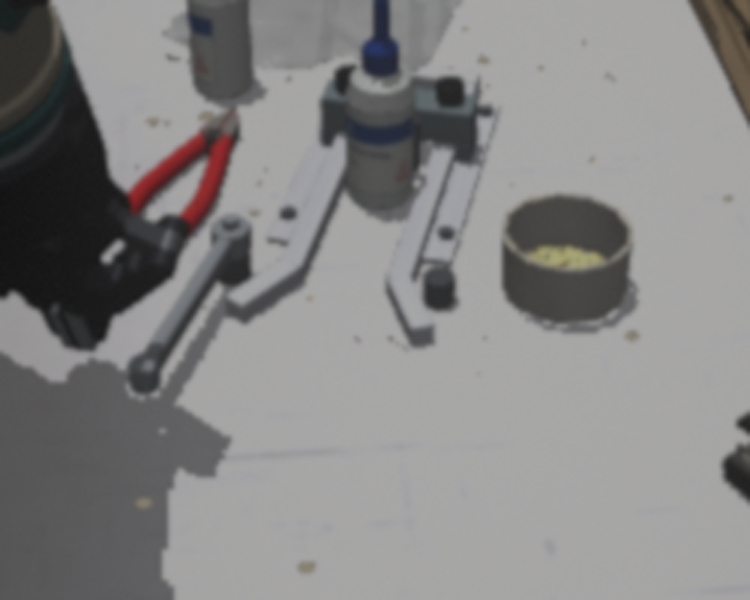

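>>> arm_command:
  series:
    - [0, 1.03, -0.37, 0, 0, 0, 0]
    - [0, 1.03, -0.37, 0, 0, 0, 0]
    - [0, 0.74, -0.32, 0, 0, 0, 0]
    - [0, 0.74, -0.32, 0, 0, 0, 0]
    - [0, 0.74, -0.33, 0, 0, 0, 0]
    - [0, 0.74, -0.33, 0, 0, 0, 0]
    - [0, 0.81, 0, 0, 0, 0, 0]
    - [0, 0.81, 0, 0, 0, 0, 0]
    - [0, 0.81, 0, 0, 0, 0, 0]
    - [0, 0.81, 0, 0, 0, 0, 0]

```text
clock: 13.4
eef_pos: [510.2, -339.6, 21.3]
tool_rot: [3.141, 1.187, 1.263]
force: [-1.4, 0.3, 1.4]
width: 0.3
```

```bash
python3 look.py 12 t
```

```text
t 13.4 tcp [ 510.2 -339.6   21.3] dock [-73.3  13.7] F [-1.4  0.3  1.4] Fd [-0.1  1.4] w 0.3 q [ 0.62  0.95  0.21  1.63 -0.69  0.88  0.98]
rotvec deg to goal [ 0.   0.  -0.1]
```

View pics/t12.png

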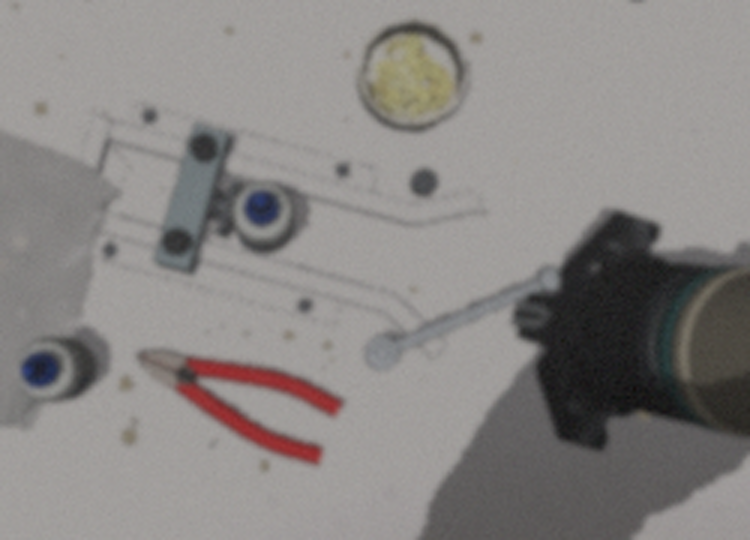

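>>> arm_command:
  series:
    - [0, 0.75, 0.39, 0, 0, 0, 0]
    - [0, 0.75, 0.39, 0, 0, 0, 0]
    - [0, 0.75, 0.39, 0, 0, 0, 0]
    - [0, 0.75, 0.39, 0, 0, 0, 0]
    - [0, 0.55, 0.55, 0, 0, 0, 0]
    - [0, 0.55, 0.55, 0, 0, 0, 0]
    - [0, 0.55, 0.55, 0, 0, 0, 0]

```text
clock: 14.03
eef_pos: [556.4, -307.1, 21.2]
tool_rot: [3.141, 1.187, 1.263]
force: [-0.7, -0.8, 0.2]
width: -0.2
```

```bash
python3 look.py 13 t
```

```text
t 14.03 tcp [ 556.4 -307.1   21.2] dock [-28.2 -20.4] F [-0.7 -0.8  0.2] Fd [-1.   0.4] w -0.2 q [ 0.54  0.97  0.2   1.59 -0.71  0.88  0.9 ]
rotvec deg to goal [ 0.   0.  -0.1]
```

View pics/t13.png

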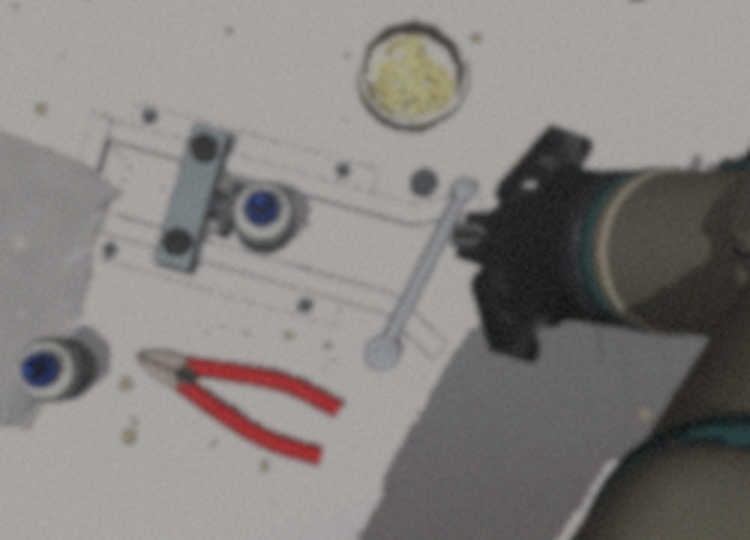

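>>> arm_command:
  series:
    - [0, 0.15, 0.27, 0, 0, 0, 0]
    - [0, 0.15, 0.27, 0, 0, 0, 0]
    - [0, 0.15, 0.27, 0, 0, 0, 0]

```text
clock: 14.33
eef_pos: [560.4, -300.3, 21.4]
tool_rot: [3.139, 1.188, 1.26]
force: [0.1, -1.5, -0.3]
width: -0.0
```

>>> arm_command:
  series:
    - [0, 0.1, 0.2, 0, 0, 0, 0]
    - [0, 0.1, 0.2, 0, 0, 0, 0]

```text
clock: 14.5
eef_pos: [562.4, -296.0, 21.4]
tool_rot: [3.14, 1.188, 1.261]
force: [-1.0, -1.2, 0.0]
width: 0.1
```

>>> arm_command:
  series:
    - [0, 0.06, 0.19, 0, 0, 0, 0]
    - [0, 0.06, 0.19, 0, 0, 0, 0]

```text
clock: 14.67
eef_pos: [563.8, -292.2, 21.3]
tool_rot: [3.139, 1.188, 1.261]
force: [-1.2, -3.9, 0.0]
width: -0.3
```

```bash
python3 look.py 14 t
```

```text
t 14.67 tcp [ 563.8 -292.2   21.3] dock [-11.8 -22.9] F [-1.2 -3.9  0. ] Fd [-4.1 -0.1] w -0.3 q [ 0.52  0.96  0.2   1.6  -0.72  0.87  0.88]
rotvec deg to goal [ 0.1  0.  -0.1]
```

View pics/t14.png

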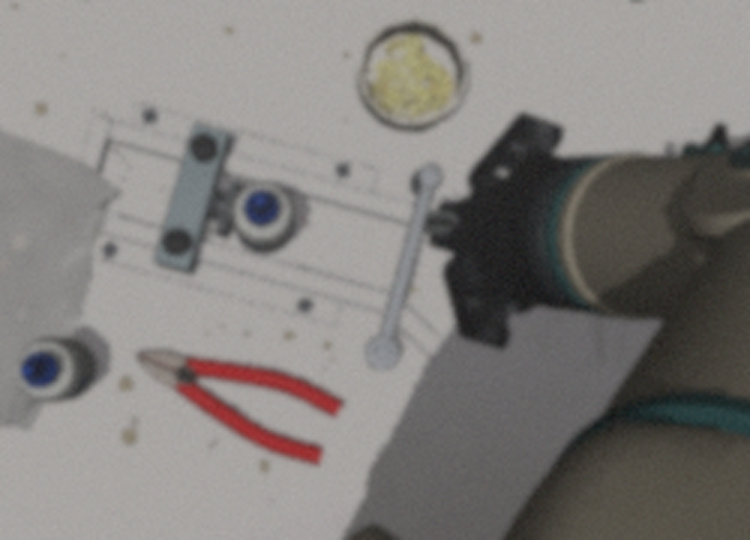

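Shut and force is rising; two more small steps to seat it at the stop, then back off.

>>> arm_command:
  series:
    - [0, 0.03, 0.1, 0, 0, 0, 0]
    - [0, 0.03, 0.1, 0, 0, 0, 0]
    - [0, 0, 0, 0, 0, 0, 0]

```text
clock: 14.97
eef_pos: [563.8, -292.2, 21.4]
tool_rot: [3.138, 1.191, 1.258]
force: [-0.6, -5.3, 1.6]
width: -0.1
```

>>> arm_command:
  series:
    - [0, -0.06, -0.19, 0, 0, 0, 0]
    - [0, -0.15, -0.48, 0, 0, 0, 0]
    - [0, -0.6, -1.9, 0, 0, 0, 0]
    - [0, -0.9, -2.86, 0, 0, 0, 0]
    - [0, -0.9, -2.86, 0, 0, 0, 0]
    - [0, 0, 0, 3, 0, 0, 0]
    - [0, 0, 0, 3, 0, 0, 0]
    - [0, -0.9, -2.86, 2, 0, 0, 0]
    - [0, -0.9, -2.86, 2, 0, 0, 0]
    - [0, 0, 0, 0, 0, 0, 0]
    - [0, 0, 0, 0, 0, 0, 0]

```text
clock: 15.88
eef_pos: [519.2, -432.6, 122.5]
tool_rot: [3.136, 1.189, 1.255]
force: [0.2, 0.8, 0.5]
width: 0.2
```

```bash
python3 look.py 15 t s
python3 - <<'E'
from h import *
Z=lambda x,y,z: ray("top",225+x/3-.33,190+y/3-.33,z)[:2]
for l in("glue_mid","keeper","spare_mid","dish","pliers"):
    print(l,[(np.round(d['centre']).tolist(),wd(d['centre']).round(1).tolist(),round(d['conf'],2)) for c in('top','side') for d in ctrl.spot_in(l,c)])
E
```

```text
t 15.88 tcp [ 519.2 -432.6  122.5] dock [-159.   -23.2] F [0.2 0.8 0.5] Fd [0.8 0.1] w 0.2 q [ 0.68  0.91  0.28  1.36 -0.59  1.19  0.88]
rotvec deg to goal [0.1 0.1 0.1]
glue_mid [([567.0, -190.0, 70.0], [86.8, 4.9], 0.72), ([577.0, -203.0, 75.0], [77.0, -8.3], 0.57)]
keeper [([536.0, -274.0, 28.0], [-2.7, 9.6], 0.77), ([578.0, -286.0, 25.0], [-1.1, -35.0], 0.82)]
spare_mid [([491.0, -75.0, 74.0], [173.3, 112.8], 0.56), ([567.0, -192.0, 71.0], [84.7, 4.3], 0.47)]
dish [([654.0, -282.0, 12.0], [25.5, -106.1], 0.93), ([655.0, -279.0, 16.0], [28.4, -106.3], 0.83), ([590.0, -282.0, 12.0], [5.5, -44.9], 0.26)]
pliers [([469.0, -177.0, 11.0], [69.0, 102.2], 0.9), ([436.0, -217.0, 9.0], [21.2, 121.6], 0.55)]
```

View pics/t15.png

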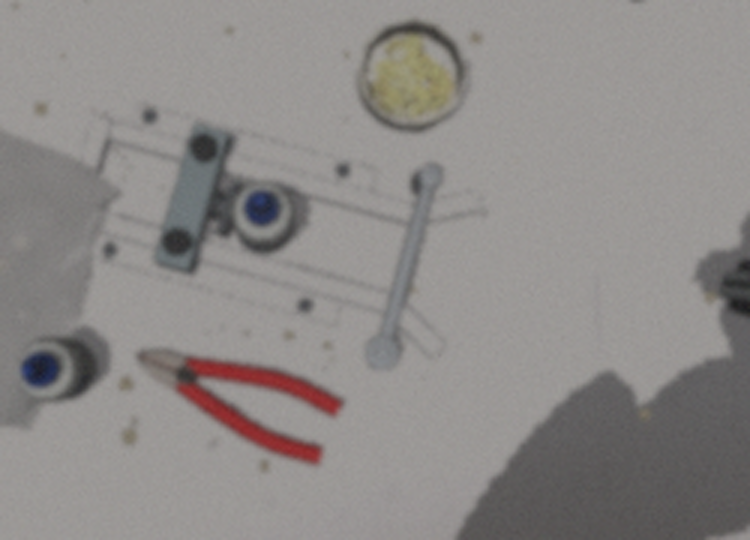

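View pics/s15.png

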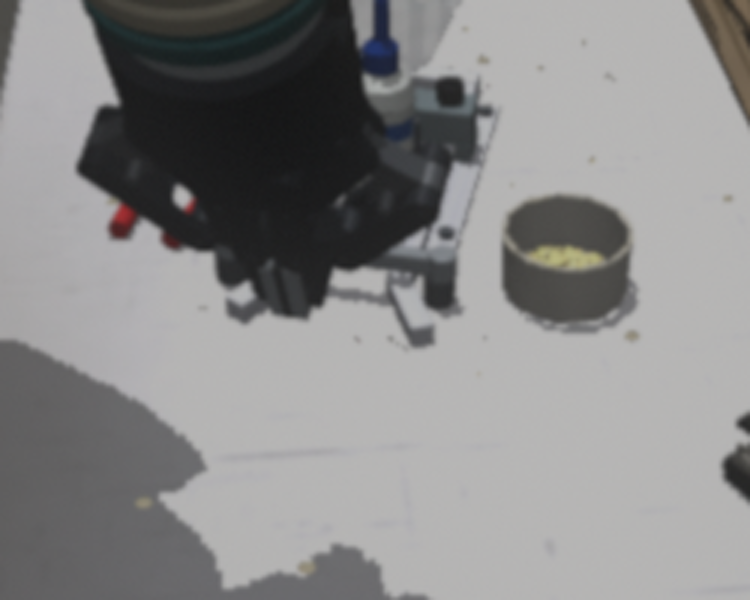

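```bash
python3 -c "
from cell import ctrl
print(ctrl.finish_job())"
```

```text
the job is handed in; nothing more can be done
None
```

I parked the bottle against the plunger, swung the keeper bar shut and handed the job in at 15.9 s on the clock. No verdict is reported, so the results below come from my own checks.

**Bottle:** I pushed it low down with nearly shut fingers tilted 22°, about 20 mm above the table, straight in between the rails. The pad was felt at roughly 5 N. The plunger then slid about 12 mm at 7–8 N and stopped moving as the force rose to about 11 N, so I take it as fully home.

**Keeper:** I pushed the bar round with the shut fingers until it stopped at its end stop at about 5 N, then backed the arm clear. In the last top picture the bar lies on the line I computed for fully shut.

**Last checks:**
- **Parked bottle:** it stands upright between the rails. I put its centre about 90 mm inside the mouth from where the fingers stopped. The network on the top camera gave (87, +5) mm in dock coordinates.
- **Side camera disagreement:** the side camera gave (77, −8) mm, but the gripper partly hid the bottle there. Both readings are within the limits.
- **Plunger stroke:** inferred from feel only; no camera measured it directly.
- **Other objects:** the spare bottle, the dish and the pliers read within a few millimetres of where they started.
- **Robot:** it touches nothing.

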